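Clamp a porcelain tile in the decorating fixture

ROBOT

A 6-joint arm with a two-finger parallel gripper is mounted at the origin on the work surface. World frame = base frame: x ahead of the robot, y to its left, z up, the work surface at z = 0. Lengths are in mm, angles in rad, forces in N, time in s.
With the tool pointing down it reaches from about 350 to 775 mm from the base axis. Payload 7.3 kg.
Tool frame: the origin (TCP) lies midway between the tips of the shut fingers; the grasp point (between the pads) lies 19 mm behind it; z points along the fingers, y is the line along which they close (so a half turn about z gives the same grasp; the last joint's range is limited). The gripper opens to 92 mm and grips with 3 to 60 N. Pads are 19 mm wide; open, the fingers measure 130 mm over their backs; the gripper's body (75 mm by 190 mm) begins 47 mm behind the grasp point.
Start: joints at [-1.269, 0.342, 1.524, -0, 1.275, -0.146], TCP at [227.341, -473.248, 202.041] pointing down, gripper open.
Joint ranges: [-2.53, 2.53], [-0.77, 2.02], [0.04, 2.7], [-1, 4.14], [0.28, 2.66], [-3.11, 3.11]. Speed limits (rad/s): [2.57, 2.57, 3.14, 3.14, 3.14, 3.14].

INTERFACE

Orientations are given as [roll, pitch, yaw] about the fixed x, y, z axes, in that order (R = Rz(yaw) Ry(pitch) Rx(roll)).
In Python, from plant import bot gives the robot as it stands. The module is installed in compiled form; this text tells all that it offers.
- The arm moves only by the shell command python3 -m crank 'ROWS' [OPENING]. ROWS is JSON, a list of rows, each a list of 6 numbers: the shift along the tool's x, y, z in m, then the turn, a rotation vector about the tool's x, y, z in rad. In form: [[dx, dy, dz, wx, wy, wz], ...]. A call has 1 to 5 rows; each row shifts and turns the commanded pose from where the row before left it, along the tool's axes as they then stand; what a row does not reach is not made up. A row lasts 1/8 s, in which the tool goes at most 62.5 mm and 10.7 degrees, less where a joint would pass 70% of its speed; a pose out of reach is approached as far as the arm can. A call is refused whole if a number of a shift passes 0.0625 or a number of a turn 0.188, either way. A call with a gripper value outside its range is refused whole. OPENING is the opening in per cent of the stroke, from 0 (shut) to 100 (fully open), set as the call begins (- or left out, the last holds). The fingers move at their own pace and stop on an object; the grip force is fixed at half the most. Time passes only in rows, so rows that do not move let the fingers close. It gives the time, the measured TCP pose, the force, the opening and the grip force at its end, in the units of the state.
- bot.get_obs(): the state, without advancing time (a new reading comes with each control period).
- bot.capture(name): name is "scene" or "top" or "wrist"; returns a dict with "color" (420x560x3 uint8, blue, green, red), "fov_y" (degrees; the focal length in pixels is half the picture's height over the tangent of half this angle, whatever the lens; pixels are square), "cx", "cy" (the principal point, pixels), "extrinsics" (4x4, takes a point from world to camera coordinates); the wrist camera has in their place "tool_from_camera" (4x4, takes a point from camera to tool coordinates, whose origin is the TCP and whose axes are the flange's). Camera axes: x right, y up, looking along -z (the intrinsics and any distortion apply to the point x, -y, -z); pixel columns grow to the right and rows downward; lengths in mm; the calibration is good to about 2 mm. A picture is of the moment at which its call begins: read the wrist's pose just before it. There is no depth.
- bot.close_job(): hands the job in; it is judged then, once.
The state is a dict: "time": time; "joint_positions": joint angles; "dq": joint speeds; "tau": joint torques, N m; "tool_pos": TCP position; "tcp_rot": TCP orientation; "contact_force": force on the tool from outside, world axes, zero at the start; "moment": the same for the moment, N m; "grip_width": finger opening in mm; "finger_force": force on a finger pad.
Only numpy, scipy, OpenCV 4.12 (cv2) and the standard library are available. Lean on these libraries where they do the work, as an engineer would, in place of code of your own. Each camera call takes 0.05 s, during which the arm holds its last target. There are 200 camera calls.

TASK

Get the porcelain tile ready for painting: slide it along the fixture's channel until it is home against the brass stop bar and bed it there by keeping it pressed against the bar with 5 to 10 N for about half a second. Then push the red-knobbed toggle handle over its centre so that the clamp snaps down onto the tile and holds it there. Feel your way, for the stop bar has been reset for this batch and porcelain chips: never push the tile harder than 15 N or the fixture and its handle harder than 22 N, and leave the pots and porcelain around it standing where they are.

Things in the scene. Friction and masses are not known exactly. Their poses are not given: they have to be found in the camera images.
- jig: Fixed tile fixture: grey bed, x -120..120, y -65..115 mm, 20 mm thick. Origin: on the table under the middle of the channel; x along the channel from its open end to the brass stop, y to the clamp side, z up. Channel floor: bed top, z = 20 mm. Wooden rails 8 mm high, 10 mm wide leave a channel 106 mm wide (y -53..53).
- stop_zone (a point): Point on the channel floor, at (87, 0, 20) mm of the fixture: the middle of the range in which the brass stop bar may be set. The bar is fixed; its near face stands square across at x = 72 to 102 mm, not measured: find it by pushing the tile up to it with a force check. Bar: 92 mm wide, 16 mm high, 18 mm thick, plus two 10 mm high screw heads. Axes as the fixture's.
- tile: White porcelain tile with a blue border line, 100 x 100 x 10 mm, 0.18 to 0.35 kg, lying flat and loose in the channel, short of the stop. Origin: centre of its underside; axes within a few degrees of the fixture's. Sliding it takes about 1 to 3 N. It is home when its +x edge touches the brass bar.
- clamp (a joint): Toggle clamp: 0 = open (arm raised, handle leaning to the fixture's +y), grows as it closes. Over-centre spring: resists up to 0.5 rad, then flies on by itself until its rubber pad sits on the tile at about 1.0 rad; let go earlier, it falls back open. A level push on the knob towards the fixture's -y takes 5 to 12 N at first, then less and less.
- pivot (a point): Pivot of the clamp, at (55, 85, 50) mm of the fixture, axis along x, between steel cheeks 62 mm high. Axes as the fixture's. Closed, the arm reaches 55 mm level from here to -y with the pad under its end. Open, arm and pad overhang the channel only above 80 mm from the table, at x 45..65 mm of the fixture.
- clamp_knob (a point): Centre of the red ball knob, 22 mm across, on the end of the clamp's handle (rod 12 mm, sleeve 17 mm), 100 mm from the pivot. At joint angle q it is at fixture x = 55, y = 85 + 100 sin(0.5 - q), z = 50 + 100 cos(0.5 - q) mm. Open: y 133, z 138; at the centre: y 85, z 150; closed: y 37, z 138 mm.
- pot_a: White lidded pot, 60 mm across, 70 mm high, standing beyond the fixture. Origin: centre of its underside. Not to be moved.
- pot_b: White pot with a blue lid, 60 mm across, 70 mm high, standing beside the fixture on its -y side. Origin: centre of its underside. Not to be moved.
- brush_cup: Green cup of brushes, 64 mm across, 155 mm high with the brushes. Origin: centre of its underside. Not to be moved.
- dome: White porcelain dome blank, 130 mm across, 145 mm high. Origin: centre of its underside. Not to be moved.
- vase: Small blue vase, 98 mm across, 145 mm high. Origin: centre of its underside. Not to be moved.
- bowl: Grey bowl, 120 mm across, 45 mm high. Origin: centre of its underside. Not to be moved.
Things that resemble listed ones, but are neither listed nor needed, are in the scene too. Leave any green or turquoise look-alike of the tile alone.

How it is judged (in metres and radians):
On the way, in this order (a step that is already met when the one before it is completed fails the run):
1. the tile is home, touching the stop bar, and kept pressed by the fingers with over 3.5 N, with the clamp still open (x of stop_c0 in the frame of tile below 0.061 m and y of tile in the frame of jig between -0.005 and 0.005 m and z of tile in the frame of jig below 0.0225 m and angle between the x axis of tile and the x axis of jig, either way round below 0.06 rad and contact force between the fingers and tile above 3.5 N and contact force between tile and stop_c0 above 0.3 N and value of joint clamp below 0.2 rad), for 0.3 s.
2. the toggle has gone over its centre and the clamp is down on the tile (value of joint clamp above 0.93 rad), for 0.2 s.
At the end, for the whole second after the job is handed in: The tile lies flat and at rest in the channel, square with it, with its edge within 2 mm of the brass stop bar, and the clamp is closed with its pad on the tile (joint 0.93 to 1.045 rad) (x of stop_c0 in the frame of tile below 0.061 m and y of tile in the frame of jig between -0.005 and 0.005 m and z of tile in the frame of jig below 0.0225 m and angle between the x axis of tile and the x axis of jig, either way round below 0.06 rad and value of joint clamp between 0.93 and 1.045 rad and linear speed of tile below 0.01 m/s); the robot touches nothing.
It fails at once if the tile is pushed with more than 15 N (contact force between any of the arm, the fingers and tile above 15 N).
It fails at once if the fixture or its clamp is pushed with more than 22 N (contact force between any of the arm, the fingers and jig above 22 N).
It fails at once if a pot, cup, vase, bowl or the dome is moved by more than 2 cm or tipped (distance of any of pot_a, pot_b, brush_cup, dome, vase, bowl from where it was at the start of the episode above 0.02 m or angle between any of pot_a, pot_b, brush_cup, dome, vase, bowl's own z axis and vertical above 0.4 rad).
It also fails if it takes over 64 s, if anything falls off the work surface, if the arm or the gripper's body presses on something with over 40 N, if the wrist force passes 120 N, or if a joint passes its speed limit or range.

## Working session

There is one attempt and no reset: what is moved stays moved. The work goes in short steps, Python scripts to look and compute and a shell command to move; the robot and the scene stay as the last step left them, time stands still between calls to the robot, and variables do not carry over. Pictures are saved under pics/ and viewed, at most 10 in all, crops included, and the job is handed in when it is done.

```bash
mkdir -p pics; python3 - <<'E'
from plant import bot
import cv2,json,numpy as np
o=bot.get_obs();print({k:np.round(v,3).tolist() for k,v in o.items()})
for n in("scene","top"):
    c=bot.capture(n);cv2.imwrite(f"pics/{n}0.png",c["color"])
    np.save(f"{n}.npy",c,allow_pickle=True)
    print(n,c["fov_y"],c["cx"],c["cy"],np.round(c["extrinsics"],3).tolist(),[k for k in c])
E
```

```text
{'time': 0.0, 'joint_positions': [-1.269, 0.343, 1.525, -0.0, 1.275, -0.146], 'dq': [0.001, -0.0, 0.0, -0.0, -0.001, -0.001], 'tau': [0.002, -43.123, -24.423, 0.072, 0.056, -0.0], 'tool_pos': [227.204, -472.789, 201.33], 'tcp_rot': [-3.14, -0.0, 0.448], 'contact_force': [0.731, -0.008, -0.04], 'moment': [0.0, -0.046, -0.016], 'finger_force': 0.0, 'grip_width': 91.598}
scene 47.07317212066796 278.8653037142839 215.0921809234331 [[-0.25, 0.968, 0.014, 138.811], [-0.737, -0.2, 0.646, 323.705], [0.628, 0.151, 0.763, -2223.524], [0.0, 0.0, 0.0, 1.0]] ['color', 'fov_y', 'cx', 'cy', 'extrinsics']
top 55.957230241567665 283.61122982620196 208.84272105848484 [[0.015, -1.0, 0.019, -53.971], [0.993, 0.018, 0.12, -545.486], [-0.12, 0.017, 0.993, -1310.344], [0.0, 0.0, 0.0, 1.0]] ['color', 'fov_y', 'cx', 'cy', 'extrinsics']
```

View pics/top0.png

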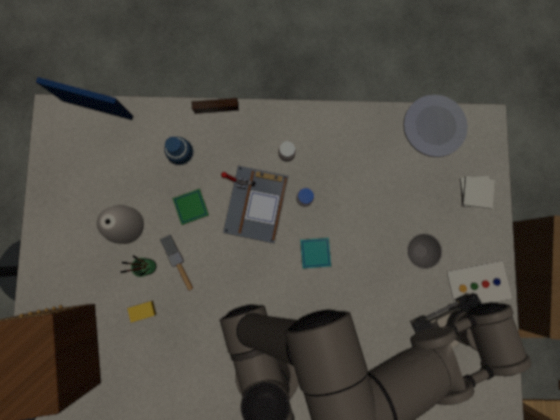

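View pics/scene0.png

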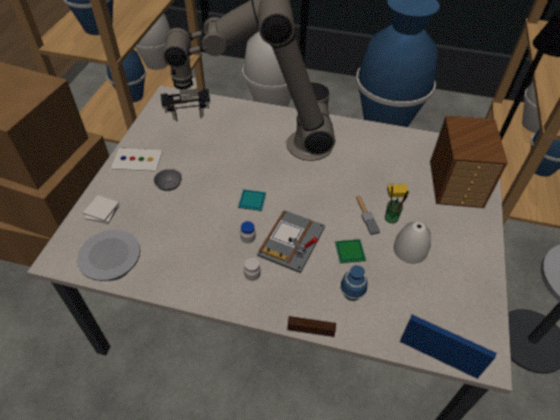

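The top view shows the fixture around (257,204). The white tile is at (263,207), the brass bar at (268,176), the red knob at (224,175), and pots at (287,150) and (305,197). The green (191,206) and turquoise (316,253) squares are look-alikes, so only the white one in the fixture's channel fits. I'll enlarge that area to confirm.

```bash
cat > h.py <<'E'
import numpy as np,cv2
def ray(c,u,v):
    f=210/np.tan(np.radians(c["fov_y"]/2)); E=np.array(c["extrinsics"])
    d=np.array([(u-c["cx"])/f,-(v-c["cy"])/f,-1]); R=E[:3,:3]
    return -R.T@E[:3,3], R.T@d
def onz(c,u,v,z):
    o,d=ray(c,u,v); return o+d*(z-o[2])/d[2]
def proj(c,p):
    f=210/np.tan(np.radians(c["fov_y"]/2)); E=np.array(c["extrinsics"]); q=E[:3,:3]@p+E[:3,3]
    return c["cx"]-f*q[0]/q[2], c["cy"]+f*q[1]/q[2]
E
python3 - <<'E'
import numpy as np,cv2
from h import *
c=np.load("top.npy",allow_pickle=True).item();im=c["color"]
cv2.imwrite("pics/crop1.png",cv2.resize(np.clip(im[140:260,180:340]*2.0,0,255).astype('uint8'),None,fx=5,fy=5,interpolation=cv2.INTER_CUBIC))
for n,p,z in(("tile",(263,207),30),("knob",(224,175.5),138),("pa",(287,150),70),("pb",(305,197),70)):print(n,onz(c,*p,z).round(0))
E
```

```text
tile [552.  25.  30.]
knob [636. 147. 138.]
pa [742. -53.  70.]
pb [ 583. -115.   70.]
```

View pics/crop1.png

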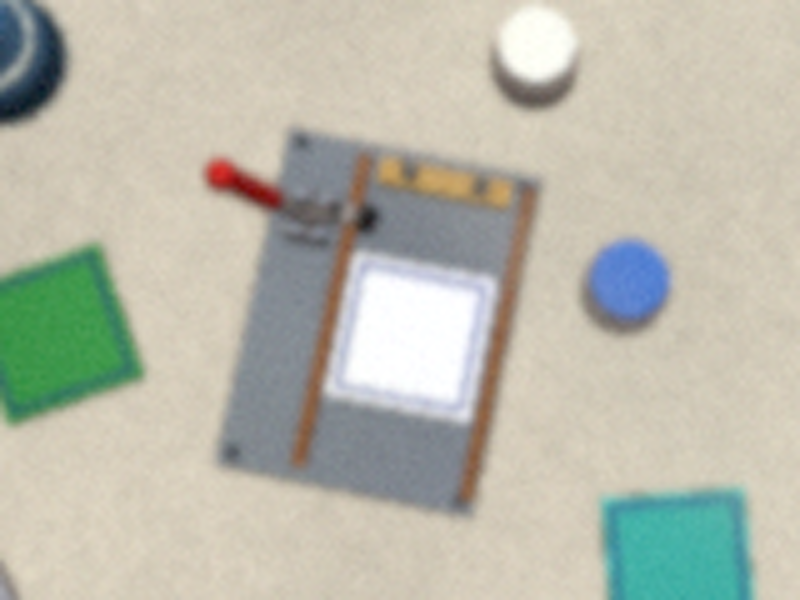

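The crop confirms the white tile in the channel, with corners at about (352,254), (497,273), (470,422) and (325,400). It also gives the bed corners at (291,128), (541,183), (470,514) and (219,463), with the brass bar at the top and the clamp on the left. Next I work out the fixture pose.

```bash
cat >> h.py <<'E'
def fix(P,L):  # 2D rigid fit L->P
    P=np.array(P)[:,:2];L=np.array(L,float);a=P-P.mean(0);b=L-L.mean(0)
    th=np.arctan2((b[:,0]*a[:,1]-b[:,1]*a[:,0]).sum(),(a*b).sum())
    R=np.array([[np.cos(th),-np.sin(th)],[np.sin(th),np.cos(th)]]);t=P.mean(0)-R@L.mean(0)
    return th,R,t,P-(L@R.T+t)
E
python3 - <<'E'
from h import *
c=np.load("top.npy",allow_pickle=True).item()
f=lambda x,y,z:onz(c,180+(x+.5)/5-.5,140+(y+.5)/5-.5,z)
P=[f(*p,20) for p in((291,128),(541,183),(470,514),(219,463))]
th,R,t,r=fix(P,[(120,115),(120,-65),(-120,-65),(-120,115)])
print(th,t,r.round(1));np.savez("jig.npz",th=th,R=R,t=t)
for n,p in dict(tile=[f(*q,30) for q in((352,254),(497,273),(470,422),(325,400))],knob=[f(221,174,138)],bar=[f(378,181,36),f(510,207,36)],pots=[f(537,45,70),f(630,280,70)]).items():
    print(n,[(R.T@(q[:2]-t)).round(1).tolist() for q in p])
print("start pose pt",t+R@[-95,0])
# scene check
s=np.load("scene.npy",allow_pickle=True).item()
for L in((120,115),(120,-65),(-120,-65),(-120,115)):print(proj(s,np.r_[R@L+t,20]))
E
```

```text
-0.1881342865587092 [559.53007697  26.38352951] [[-1.2 -0.6]
 [-3.   2. ]
 [ 3.   2.1]
 [ 1.2 -3.5]]
tile [[39.5, 53.0], [47.0, -46.8], [-56.9, -49.7], [-62.3, 49.6]]
knob [[56.2, 133.9]]
bar [[91.7, 45.7], [92.6, -46.4]]
pots [[198.4, -42.6], [54.2, -135.3]]
start pose pt [466.20636315  44.15104025]
(np.float64(300.18340581655934), np.float64(270.60618442154924))
(np.float64(256.00644103904557), np.float64(253.0131991343464))
(np.float64(283.1171485124649), np.float64(209.329180563063))
(np.float64(324.6812050452645), np.float64(224.5042192997919))
```

```bash
python3 -m crank '[[0,0,0,0,0,0.159],[0,0,0,0,0,0.159],[0,0,0,0,0,0.159],[0,0,0,0,0,0.159]]' 55
python3 -m crank '[[0.0128,-0.055,0,0,0,0],[0.0128,-0.055,0,0,0,0],[0.0128,-0.055,0,0,0,0],[0.0128,-0.055,0,0,0,0],[0.0128,-0.055,0,0,0,0]]'
python3 -m crank '[[0.0128,-0.055,0,0,0,0],[0.0128,-0.055,0,0,0,0],[0.0128,-0.055,0,0,0,0],[0.0128,-0.055,0,0,0,0],[0.0128,-0.055,0,0,0,0]]'
python3 -m crank '[[0,0,0,0,0,0]]'
python3 - <<'E'
from plant import bot
from h import *
J=np.load("jig.npz");o=bot.get_obs();print(o["tool_pos"],o["tcp_rot"],J["R"].T@(o["tool_pos"][:2]-J["t"]))
c=bot.capture("wrist");np.save("w1.npy",dict(c=c,o=o),allow_pickle=True)
print(c["fov_y"],c["cx"],c["cy"],np.round(c["tool_from_camera"],3).tolist())
cv2.imwrite("pics/w1.png",np.clip(c["color"]*1.5,0,255).astype('uint8'))
E
```

```text
time: 0.6
tool_pos: [227.2, -473.0, 201.6]
tcp_rot: [-3.141, 0.0, -0.193]
contact_force: [-1.0, 0.0, -0.2]
grip_width: 56.6
finger_force: 0.0
time: 1.23
tool_pos: [342.0, -213.3, 201.9]
tcp_rot: [-3.142, -0.0, -0.189]
contact_force: [1.1, 0.3, 0.7]
grip_width: 50.1
finger_force: 0.0
time: 1.85
tool_pos: [456.3, 44.9, 201.9]
tcp_rot: [3.141, 0.0, -0.188]
contact_force: [0.8, -0.5, 0.1]
grip_width: 50.4
finger_force: 0.0
time: 1.98
tool_pos: [456.5, 46.3, 201.5]
tcp_rot: [-3.141, 0.001, -0.183]
contact_force: [-0.1, -0.4, -0.3]
grip_width: 50.7
finger_force: 0.0
[456.46480083  46.34688522 201.50702668] [-3.14107403e+00  6.52083205e-04 -1.82664220e-01] [-104.98035235    0.33516941]
70.48580942369574 280.4024949132091 207.06491744823683 [[-0.001, 0.961, 0.277, 74.908], [1.0, 0.001, 0.002, -1.059], [0.001, 0.277, -0.961, -181.851], [0.0, 0.0, 0.0, 1.0]]
```

View pics/w1.png

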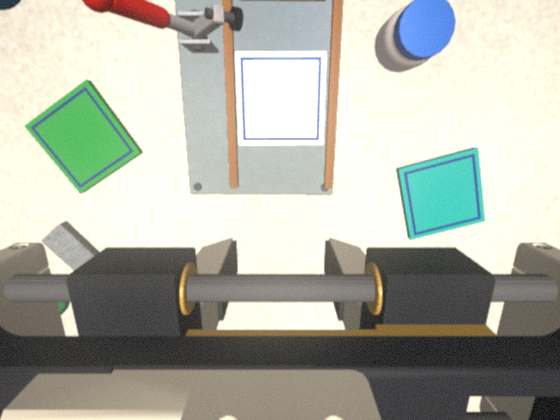

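The wrist view shows the tile's corners at (238,53), (326,51), (327,146) and (238,146). The bed's open end has corners at (191,194) and (333,193). The rails' inner edges run from (238,188) to (233,0) on the left and from (325,188) to (331,0) on the right.

```bash
python3 - <<'E'
from h import *
from scipy.spatial.transform import Rotation as Ro
d=np.load("w1.npy",allow_pickle=True).item();c,o=d["c"],d["o"]
T=np.eye(4);T[:3,:3]=Ro.from_euler("xyz",o["tcp_rot"]).as_matrix();T[:3,3]=o["tool_pos"]
c["extrinsics"]=np.linalg.inv(T@np.array(c["tool_from_camera"]))
J=np.load("jig.npz");R,t=J["R"],J["t"]
for n,z,q in(("bed",20,[(191,194),(333,193)]),("tile",30,[(238,53),(326,51),(327,146),(238,146)]),("railtop inner",28,[(238,187),(235,50),(325,187),(330,50)])):
    print(n,[(R.T@(onz(c,*p,z)[:2]-t)).round(1).tolist() for p in q])
E
```

```text
bed [[-118.3, 114.4], [-116.2, -64.0]]
tile [[40.4, 48.3], [42.7, -46.3], [-57.5, -52.2], [-58.0, 51.8]]
railtop inner [[-107.3, 53.8], [43.7, 51.7], [-106.8, -52.4], [44.1, -50.9]]
```

```bash
python3 -m crank '[[0.01,0,0.05,0,0,0],[0,0,0.05,0,0,0],[0,0,0.04,0,0,0],[0,0,0.025,0,0,0],[0,0,0.005,0,0,0]]'
python3 -m crank '[[0,0,0.004,0,0,0],[0,0,0.002,0,0,0],[0,0,0,0,0,0]]'
```

```text
time: 2.65
tool_pos: [464.3, 40.1, 30.7]
tcp_rot: [3.141, 0.004, -0.19]
contact_force: [-0.3, -0.5, -0.8]
grip_width: 50.4
finger_force: 0.0
time: 3.02
tool_pos: [466.2, 41.1, 26.7]
tcp_rot: [-3.142, -0.001, -0.188]
contact_force: [0.3, 0.9, -0.6]
grip_width: 50.4
finger_force: 0.0
```

```bash
python3 -m crank '[[0.007,-0.002,0.0015,0,0,0],[0.007,0,0,0,0,0],[0.005,0,0,0,0,0],[0.003,0,0,0,0,0],[0.002,0,0,0,0,0]]'
python3 -m crank '[[0.002,0,0,0,0,0],[0.002,0,0,0,0,0],[0.002,0,0,0,0,0],[0.002,0,0,0,0,0],[0,0,0,0,0,0]]'
```

```text
time: 3.65
tool_pos: [489.9, 38.6, 24.4]
tcp_rot: [3.141, 0.0, -0.188]
contact_force: [-0.2, 0.0, 0.5]
grip_width: 50.5
finger_force: 0.0
time: 4.28
tool_pos: [497.8, 37.1, 24.5]
tcp_rot: [3.142, -0.0, -0.188]
contact_force: [0.1, 0.1, 0.3]
grip_width: 50.9
finger_force: 0.0
```

```bash
python3 -m crank '[[0.002,0,0,0,0,0],[0.002,0,0,0,0,0],[0.002,0,0,0,0,0],[0.002,0,0,0,0,0]]'
python3 -m crank '[[0.002,0,0,0,0,0],[0.002,0,0,0,0,0],[0.002,0,0,0,0,0],[0.002,0,0,0,0,0]]'
```

```text
time: 4.78
tool_pos: [505.6, 35.6, 24.5]
tcp_rot: [3.142, -0.0, -0.188]
contact_force: [-0.2, 0.9, 0.2]
grip_width: 50.5
finger_force: 0.0
time: 5.28
tool_pos: [513.4, 34.2, 24.5]
tcp_rot: [3.141, 0.0, -0.188]
contact_force: [0.6, 0.4, -0.3]
grip_width: 50.4
finger_force: 0.0
```

```bash
python3 - <<'E'
from plant import bot
from h import *
o=bot.get_obs();print(o["tool_pos"],o["contact_force"])
for n in("wrist","top"):
    c=bot.capture(n);np.save(n+"2.npy",dict(c=c,o=o),allow_pickle=True)
    cv2.imwrite(f"pics/{n}2.png",np.clip(c["color"]*1.5,0,255).astype('uint8'))
E
```

```text
[513.43380854  34.16492177  24.4785637 ] [ 0.63673921  0.35412347 -0.34384451]
```

View pics/wrist2.png

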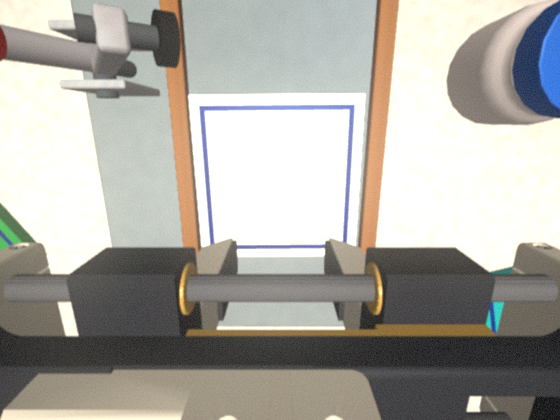

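The close view shows the tile's rear edge at row 258, columns 205–362, and its front edge at row 94. The fingertips show at (232,243) and (332,243), close to that edge.

```bash
python3 - <<'E'
from h import *
from scipy.spatial.transform import Rotation as Ro
d=np.load("wrist2.npy",allow_pickle=True).item();c,o=d["c"],d["o"]
T=np.eye(4);T[:3,:3]=Ro.from_euler("xyz",o["tcp_rot"]).as_matrix();T[:3,3]=o["tool_pos"]
c["extrinsics"]=np.linalg.inv(T@np.array(c["tool_from_camera"]))
J=np.load("jig.npz");R,t=J["R"],J["t"]
L=lambda p:(R.T@(p[:2]-t)).round(1).tolist()
print("tcp",L(o["tool_pos"]))
for p in((280,258),(205,258),(362,258),(189,94),(365,94)):print(p,L(onz(c,*p,30)))
for dx in(0,10):
  for dy in(-25,25): print(dx,dy,proj(c,(T@[dx,dy,0,1])[:3]))
E
```

```text
tcp [-46.7, -1.0]
(280, 258) [-57.1, 0.7]
(205, 258) [-57.0, 49.4]
(362, 258) [-57.1, -52.5]
(189, 94) [42.9, 51.2]
(365, 94) [42.8, -46.8]
0 -25 (np.float64(244.53571323585734), np.float64(239.98493613305484))
0 25 (np.float64(320.5610560624741), np.float64(239.92500338063712))
10 -25 (np.float64(243.99912890200284), np.float64(225.64035779562505))
10 25 (np.float64(321.11659399462206), np.float64(225.5734013895954))
```

The tile hasn't moved, and the fingertips are already 10 mm past its rear edge. The open fingers must end above the TCP height. I'll back off, shut the fingers so the TCP is true, and push with the closed pair.

```bash
python3 -m crank '[[-0.01,-0.001,0,0,0,0],[-0.015,0,0,0,0,0],[-0.01,0,0,0,0,0],[0,0,0,0,0,0]]'
python3 -m crank '[[0,0,0,0,0,0],[0,0,0,0,0,0],[0,0,0,0,0,0],[0,0,0,0,0,0],[0,0,0,0,0,0]]' 0
python3 -m crank '[[0.003,0,0,0,0,0],[0.003,0,0,0,0,0],[0.003,0,0,0,0,0],[0.002,0,0,0,0,0]]'
```

```text
time: 5.88
tool_pos: [478.3, 42.0, 24.6]
tcp_rot: [3.141, 0.0, -0.188]
contact_force: [-0.2, -0.2, -0.0]
grip_width: 50.3
finger_force: 0.0
time: 6.5
tool_pos: [479.2, 41.7, 24.5]
tcp_rot: [3.141, -0.0, -0.188]
contact_force: [-0.0, -1.2, -0.2]
grip_width: 5.0
finger_force: 0.0
time: 7.0
tool_pos: [490.2, 39.6, 24.5]
tcp_rot: [3.142, -0.0, -0.188]
contact_force: [0.5, 1.0, -0.7]
grip_width: 0.5
finger_force: 0.0
```

```bash
python3 -m crank '[[0.002,0,0,0,0,0],[0.002,0,0,0,0,0],[0.002,0,0,0,0,0]]' | grep -v tcp_rot
python3 -m crank '[[0.002,0,0,0,0,0],[0.002,0,0,0,0,0],[0.002,0,0,0,0,0]]'| grep -v tcp_rot
python3 -m crank '[[0.002,0,0,0,0,0],[0.002,0,0,0,0,0],[0.002,0,0,0,0,0]]'| grep -v tcp_rot
```

```text
time: 7.38
tool_pos: [495.9, 38.5, 24.5]
contact_force: [0.0, -0.3, -0.0]
grip_width: 0.3
finger_force: 0.0
time: 7.75
tool_pos: [501.9, 37.4, 24.5]
contact_force: [1.6, 0.9, -0.0]
grip_width: 0.3
finger_force: 0.0
time: 8.12
tool_pos: [507.8, 36.3, 24.5]
contact_force: [0.7, -0.4, -0.3]
grip_width: 0.4
finger_force: 0.0
```

```bash
python3 - <<'E'
from plant import bot
from h import *
o=bot.get_obs();print(o["tool_pos"])
c=bot.capture("wrist");np.save("wrist3.npy",dict(c=c,o=o),allow_pickle=True)
cv2.imwrite("pics/wrist3.png",np.clip(c["color"]*1.5,0,255).astype('uint8'))
E
```

```text
[507.77629198  36.27656956  24.49938996]
```

View pics/wrist3.png

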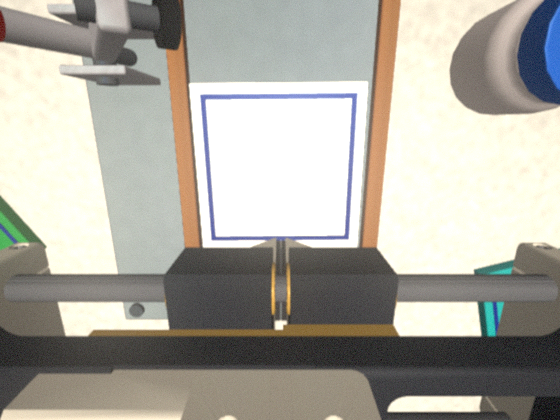

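The tile's front edge is now at row 82 and its rear edge at row 248. The closed tips end at (280,238), right at the rear edge. I'll advance a little and check numerically that the tile moves with them.

```bash
cat >> h.py <<'E'
def tile(bot):
    from scipy.spatial.transform import Rotation as Ro
    o=bot.get_obs();c=bot.capture("wrist");return tl(c,o)
def tl(c,o):
    from scipy.spatial.transform import Rotation as Ro
    T=np.eye(4);T[:3,:3]=Ro.from_euler("xyz",o["tcp_rot"]).as_matrix();T[:3,3]=o["tool_pos"]
    c["extrinsics"]=np.linalg.inv(T@np.array(c["tool_from_camera"]))
    J=np.load("jig.npz");L=lambda p:(J["R"].T@(p[:2]-J["t"]))
    im=c["color"].astype(int)
    b=im.min(2); out=[]
    for u in(225,335): # front edge rows: first strong grey->white rise
        col=cv2.GaussianBlur(np.clip(b,0,255).astype('uint8'),(5,5),0)[:140,u].astype(int)
        v=np.argmax(np.diff(col[15:]))+15.5; out.append((float(v),L(onz(c,u,v,30)).round(1).tolist()))
    return "tcp",L(o["tool_pos"]).round(1).tolist(),"front",out,o["contact_force"].round(1) if hasattr(o["contact_force"],'round') else o["contact_force"]
E
python3 -m crank '[[0.002,0,0,0,0,0],[0.002,0,0,0,0,0],[0.002,0,0,0,0,0]]'| grep -v tcp_rot
python3 -m crank '[[0.002,0,0,0,0,0],[0.002,0,0,0,0,0],[0.002,0,0,0,0,0]]'| grep -v tcp_rot
python3 - <<'E'
from plant import bot
from h import *
for n in("wrist2","wrist3"):
    d=np.load(n+".npy",allow_pickle=True).item();print(tl(d["c"],d["o"]))
print(tile(bot))
E
```

```text
time: 8.55
tool_pos: [513.7, 35.1, 24.5]
contact_force: [-0.3, -0.0, 0.6]
grip_width: 0.5
finger_force: 0.0
time: 8.93
tool_pos: [519.5, 34.0, 24.5]
contact_force: [0.6, -0.4, -1.3]
grip_width: 0.2
finger_force: 0.0
('tcp', [-46.7, -1.0], 'front', [(110.5, [34.1, 31.6]), (109.5, [34.6, -30.5])], array([ 0.6,  0.4, -0.3]))
('tcp', [-52.7, 0.0], 'front', [(98.5, [34.6, 32.3]), (97.5, [35.0, -29.2])], array([ 0.7, -0.4, -0.3]))
('tcp', [-40.7, 0.0], 'front', [(121.5, [34.2, 32.9]), (120.5, [34.6, -29.8])], array([ 0.6, -0.4, -1.3]))
```

The border line stays at x≈34.5, so the tile hasn't moved and the tips are riding above it. I'll back off and feel for the bed.

```bash
python3 -m crank '[[-0.012,0,0,0,0,0],[-0.02,0,0,0,0,0],[-0.014,0,0,0,0,0],[0,0,0,0,0,0]]'| grep -v tcp_rot
for i in 1; do python3 -m crank '[[0,0,0.001,0,0,0],[0,0,0.001,0,0,0],[0,0,0,0,0,0]]'| egrep 'tool|contact'; done
python3 -m crank '[[0,0,0.0005,0,0,0],[0,0,0.0005,0,0,0],[0,0,0,0,0,0]]'| egrep 'tool|contact'
```

```text
time: 9.48
tool_pos: [473.1, 42.9, 24.6]
contact_force: [0.8, -0.4, 0.1]
grip_width: 0.6
finger_force: 0.0
tool_pos: [474.5, 42.6, 22.3]
contact_force: [-0.7, -0.4, 1.0]
tool_pos: [474.2, 42.7, 21.4]
contact_force: [-0.4, 0.2, 0.5]
```

```bash
python3 -m crank '[[0,0,0.0005,0,0,0],[0,0,0.0005,0,0,0]]'| egrep 'tool|contact'
python3 -m crank '[[0,0,0.0005,0,0,0],[0,0,0,0,0,0]]'| egrep 'tool|contact'
python3 -m crank '[[0,0,0.0005,0,0,0],[0,0,0,0,0,0]]'| egrep 'tool|contact'
```

```text
tool_pos: [474.2, 42.7, 20.5]
contact_force: [0.0, 0.4, 0.3]
tool_pos: [474.2, 42.7, 20.0]
contact_force: [-0.6, 1.2, -0.8]
tool_pos: [474.2, 42.6, 19.5]
contact_force: [-0.2, 0.6, 0.5]
```

```bash
cat > ck.py <<'E'
import sys,re   # echo the state; exit 1 when the force passes the given limit
s=sys.stdin.read();g=lambda k:[float(x) for x in re.search(k+r": \[(.*?)\]",s)[1].split(",")]
f=g("contact_force");print(g("tool_pos"),f);sys.exit(sum(x*x for x in f)**.5>float(sys.argv[1]))
E
(python3 -m crank '[[0,0,0.0005,0,0,0],[0,0,0,0,0,0]]'|python3 ck.py 2.2 &&
python3 -m crank '[[0,0,0.0005,0,0,0],[0,0,0,0,0,0]]'|python3 ck.py 2.2 &&
python3 -m crank '[[0,0,0.0005,0,0,0],[0,0,0,0,0,0]]'|python3 ck.py 2.2 &&
python3 -m crank '[[0,0,0.0005,0,0,0],[0,0,0,0,0,0]]'|python3 ck.py 2.2 &&
python3 -m crank '[[0,0,0.0005,0,0,0],[0,0,0,0,0,0]]'|python3 ck.py 2.2 &&
python3 -m crank '[[0,0,0.0005,0,0,0],[0,0,0,0,0,0]]'|python3 ck.py 2.2 &&
python3 -m crank '[[0,0,0.0005,0,0,0],[0,0,0,0,0,0]]'|python3 ck.py 2.2 &&
python3 -m crank '[[0,0,0.0005,0,0,0],[0,0,0,0,0,0]]'|python3 ck.py 2.2 )
```

```text
[474.2, 42.7, 19.0] [0.0, 0.5, 1.0]
[474.2, 42.6, 18.5] [-0.1, 0.2, 0.2]
[474.2, 42.7, 18.0] [-0.1, 0.8, 0.2]
[474.2, 42.7, 17.5] [-0.6, -0.2, 0.2]
[474.2, 42.7, 17.0] [-0.5, 0.8, -1.1]
[474.2, 42.7, 16.5] [0.3, -0.2, 0.1]
[474.2, 42.6, 16.0] [0.3, -0.1, -0.4]
[474.2, 42.7, 15.5] [-0.3, -0.3, 0.1]
```

```bash
python3 - <<'E'
from plant import bot
from h import *
o=bot.get_obs();print(o["tau"].round(1),o["contact_force"].round(1),o["time"])
a=bot.capture("wrist")["color"][130:330,160:400];b=bot.capture("scene")["color"][180:290,230:362]
a=cv2.resize(a,(400,333));b=cv2.resize(b,(400,333),interpolation=cv2.INTER_CUBIC)
cv2.imwrite("pics/x4.png",np.clip(np.hstack([a,b])*1.8,0,255).astype('uint8'))
E
```

```text
[ -0.  -42.7 -15.9   0.   -0.1   0. ] [-0.3 -0.3  0.1] 12.975
```

View pics/x4.png

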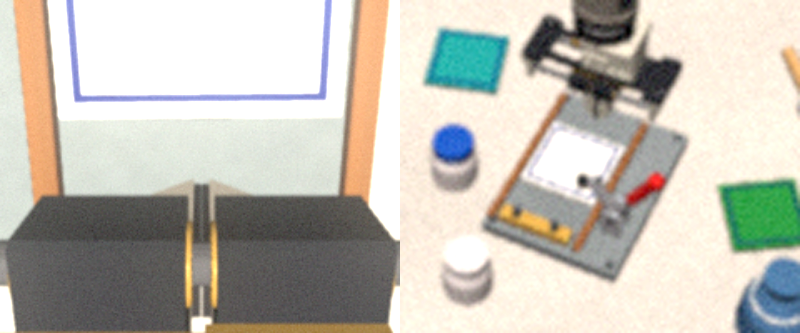

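The left half shows the closed tips at about (202,183), behind the tile's rear edge. In the scene view on the right the tip is at (597,115), which is full-image (295,218). I'll compare that with projected TCP heights.

```bash
python3 - <<'E'
from h import *
c=np.load("scene.npy",allow_pickle=True).item()
for z in(15,25,35,45):print(z,np.round(proj(c,np.array([474.2,42.7,z])),1))
E
(python3 -m crank '[[0,0,0.0007,0,0,0],[0,0,0,0,0,0]]'|python3 ck.py 2.4 &&
python3 -m crank '[[0,0,0.0007,0,0,0],[0,0,0,0,0,0]]'|python3 ck.py 2.4 &&
python3 -m crank '[[0,0,0.0007,0,0,0],[0,0,0,0,0,0]]'|python3 ck.py 2.4)
```

```text
15 [294.5 221.3]
25 [294.6 219.7]
35 [294.7 218. ]
45 [294.8 216.4]
[474.2, 42.6, 14.8] [-1.1, 0.7, 0.5]
[474.2, 42.6, 14.0] [0.8, -0.1, 0.8]
[474.2, 42.7, 13.4] [0.3, -0.1, -0.7]
```

Both cues say the real tips sit about 20 mm above the reported TCP. I'll keep lowering with the force check.

```bash
(python3 -m crank '[[0,0,0.001,0,0,0],[0,0,0.001,0,0,0]]'|python3 ck.py 2.4 &&
python3 -m crank '[[0,0,0.001,0,0,0],[0,0,0.001,0,0,0]]'|python3 ck.py 2.4 &&
python3 -m crank '[[0,0,0.001,0,0,0],[0,0,0.0005,0,0,0]]'|python3 ck.py 2.4 &&
python3 -m crank '[[0,0,0.0007,0,0,0],[0,0,0,0,0,0]]'|python3 ck.py 2.4 &&
python3 -m crank '[[0,0,0.0007,0,0,0],[0,0,0,0,0,0]]'|python3 ck.py 2.4 &&
python3 -m crank '[[0,0,0.0007,0,0,0],[0,0,0,0,0,0]]'|python3 ck.py 2.4 &&
python3 -m crank '[[0,0,0.0007,0,0,0],[0,0,0,0,0,0]]'|python3 ck.py 2.4 &&
python3 -m crank '[[0,0,0.0007,0,0,0],[0,0,0,0,0,0]]'|python3 ck.py 2.4)
```

```text
[474.2, 42.7, 11.3] [0.1, -1.0, 0.9]
[474.2, 42.6, 9.3] [0.3, -0.3, 0.1]
[474.2, 42.6, 7.8] [0.4, 0.6, -0.5]
[474.2, 42.7, 7.2] [0.4, -0.2, -0.4]
[474.2, 42.6, 6.5] [-0.3, -0.3, 0.4]
[474.2, 42.7, 5.7] [0.2, -0.1, 0.2]
[474.2, 42.7, 5.0] [1.2, 0.1, 0.1]
[474.2, 42.7, 4.4] [-0.5, 0.3, 0.2]
```

```bash
(python3 -m crank '[[0.006,0,0,0,0,0],[0.006,0,0,0,0,0]]'|python3 ck.py 2.4 &&
python3 -m crank '[[0.002,0,0,0,0,0],[0.002,0,0,0,0,0]]'|python3 ck.py 2.4 &&
python3 -m crank '[[0.002,0,0,0,0,0],[0.002,0,0,0,0,0]]'|python3 ck.py 2.4 &&
python3 -m crank '[[0.002,0,0,0,0,0],[0.002,0,0,0,0,0]]'|python3 ck.py 2.4 &&
python3 -m crank '[[0.002,0,0,0,0,0],[0.002,0,0,0,0,0]]'|python3 ck.py 2.4)
```

```text
[486.7, 40.3, 4.5] [1.3, 0.7, -0.6]
[490.1, 39.6, 4.3] [0.7, 0.2, 1.0]
[493.6, 38.9, 4.3] [-1.2, 0.3, 0.2]
[497.6, 38.2, 4.3] [-1.0, -1.0, 0.8]
[501.9, 37.4, 4.4] [-1.6, -0.0, -0.2]
```

```bash
python3 - <<'E'
from plant import bot
from h import *
print(tile(bot))
E
```

```text
('tcp', [-58.7, 0.0], 'front', [(63.5, [43.0, 27.9]), (62.5, [43.3, -24.9])], array([-1.6, -0. , -0.2]))
```

Contact found: the tile is now sliding at about 1.5 N. I'll continue towards the bar.

```bash
(python3 -m crank '[[0.0035,0,0,0,0,0],[0.0035,0,0,0,0,0]]'|python3 ck.py 3.8 &&
python3 -m crank '[[0.0035,0,0,0,0,0],[0.0035,0,0,0,0,0]]'|python3 ck.py 3.8 &&
python3 -m crank '[[0.002,0,0,0,0,0],[0.002,0,0,0,0,0]]'|python3 ck.py 3.8 &&
python3 -m crank '[[0.001,0,0,0,0,0],[0.001,0,0,0,0,0]]'|python3 ck.py 3.8 &&
python3 -m crank '[[0.001,0,0,0,0,0],[0.001,0,0,0,0,0]]'|python3 ck.py 3.8 &&
python3 -m crank '[[0.001,0,0,0,0,0],[0.001,0,0,0,0,0]]'|python3 ck.py 3.8)
python3 - <<'E'
from plant import bot
from h import *
print(tile(bot))
E
```

```text
[508.9, 36.0, 4.4] [-1.9, 0.3, -0.8]
[515.8, 34.7, 4.4] [-1.0, 0.3, -0.3]
[519.5, 34.0, 4.4] [-0.8, 0.4, 0.2]
[521.4, 33.7, 4.4] [-1.2, -0.3, 0.5]
[523.4, 33.3, 4.4] [-1.1, 0.2, -0.2]
[525.4, 32.9, 4.4] [-1.0, -0.3, 0.6]
('tcp', [-34.8, 0.0], 'front', [(63.5, [66.9, 27.9]), (61.5, [67.7, -24.9])], array([-1. , -0.3,  0.6]))
```

```bash
(python3 -m crank '[[0.001,0,0,0,0,0],[0.001,0,0,0,0,0],[0.001,0,0,0,0,0]]'|python3 ck.py 3.2 &&
python3 -m crank '[[0.001,0,0,0,0,0],[0.001,0,0,0,0,0]]'|python3 ck.py 3.2 &&
python3 -m crank '[[0.001,0,0,0,0,0],[0.001,0,0,0,0,0]]'|python3 ck.py 3.2 &&
python3 -m crank '[[0.001,0,0,0,0,0]]'|python3 ck.py 3.2 &&
python3 -m crank '[[0.001,0,0,0,0,0]]'|python3 ck.py 3.2 &&
python3 -m crank '[[0.001,0,0,0,0,0]]'|python3 ck.py 3.2 &&
python3 -m crank '[[0.001,0,0,0,0,0]]'|python3 ck.py 3.2 &&
python3 -m crank '[[0.001,0,0,0,0,0]]'|python3 ck.py 3.2 &&
python3 -m crank '[[0.001,0,0,0,0,0]]'|python3 ck.py 3.2 &&
python3 -m crank '[[0.001,0,0,0,0,0]]'|python3 ck.py 3.2 &&
python3 -m crank '[[0.001,0,0,0,0,0]]'|python3 ck.py 3.2 )
```

```text
[528.4, 32.4, 4.4] [-1.8, 0.3, -0.1]
[530.3, 32.0, 4.4] [-2.1, -0.2, 0.2]
[532.3, 31.6, 4.4] [-1.8, 0.9, 0.3]
[533.2, 31.4, 4.4] [-1.6, -0.2, 0.1]
[534.2, 31.2, 4.4] [-1.3, 0.4, -0.2]
[535.2, 31.1, 4.4] [-2.1, -0.0, 0.7]
[536.2, 30.9, 4.4] [-0.5, 0.6, -0.3]
[537.1, 30.7, 4.4] [-1.2, 0.8, 0.6]
[538.2, 30.5, 4.4] [-1.2, -0.3, -0.1]
[539.1, 30.3, 4.4] [-1.6, 0.4, 0.5]
[540.1, 30.1, 4.4] [-1.2, 0.1, 0.1]
```

```bash
(python3 -m crank '[[0.0008,0,0,0,0,0]]'|python3 ck.py 3 &&
python3 -m crank '[[0.0008,0,0,0,0,0]]'|python3 ck.py 3 &&
python3 -m crank '[[0.0008,0,0,0,0,0]]'|python3 ck.py 3 &&
python3 -m crank '[[0.0008,0,0,0,0,0]]'|python3 ck.py 3 &&
python3 -m crank '[[0.0008,0,0,0,0,0]]'|python3 ck.py 3 &&
python3 -m crank '[[0.0008,0,0,0,0,0]]'|python3 ck.py 3 &&
python3 -m crank '[[0.0008,0,0,0,0,0]]'|python3 ck.py 3 &&
python3 -m crank '[[0.0008,0,0,0,0,0]]'|python3 ck.py 3 &&
python3 -m crank '[[0.0008,0,0,0,0,0]]'|python3 ck.py 3 &&
python3 -m crank '[[0.0008,0,0,0,0,0]]'|python3 ck.py 3 &&
python3 -m crank '[[0.0008,0,0,0,0,0]]'|python3 ck.py 3 )
```

```text
[540.9, 30.0, 4.4] [-1.0, 0.3, -0.3]
[541.5, 29.8, 4.4] [-2.0, 0.7, 0.4]
[541.8, 29.8, 4.2] [-2.8, 1.5, -0.3]
```

It's touching the bar: motion lags and the force is rising. I'll add small steps up to about 7 N.

```bash
python3 -m crank '[[0,0,0,0,0,0]]'|python3 ck.py 6
(python3 -m crank '[[0.0003,0,0,0,0,0],[0,0,0,0,0,0]]'|python3 ck.py 5.8 && python3 -m crank '[[0.0003,0,0,0,0,0],[0,0,0,0,0,0]]'|python3 ck.py 5.8 && python3 -m crank '[[0.0003,0,0,0,0,0],[0,0,0,0,0,0]]'|python3 ck.py 5.8&& python3 -m crank '[[0.0003,0,0,0,0,0],[0,0,0,0,0,0]]'|python3 ck.py 5.8)
```

```text
[541.8, 29.8, 4.2] [-4.2, 0.9, 0.9]
[542.1, 29.8, 4.2] [-4.8, 2.0, 0.7]
[542.3, 29.8, 4.2] [-5.4, 2.4, 1.8]
```

```bash
python3 -m crank '[[0.0003,0,0,0,0,0],[0,0,0,0,0,0]]'|python3 ck.py 9 && python3 -m crank '[[0,0,0,0,0,0],[0,0,0,0,0,0],[0,0,0,0,0,0]]'|python3 ck.py 9.5;  python3 -m crank '[[0,0,0,0,0,0],[0,0,0,0,0,0]]'|python3 ck.py 9.5
python3 - <<'E'
from plant import bot
from h import *
print(tile(bot),bot.get_obs()["time"])
E
```

```text
[542.3, 29.8, 4.2] [-6.3, 3.2, 1.9]
[542.3, 29.8, 4.2] [-6.0, 2.5, 0.9]
[542.3, 29.8, 4.2] [-6.1, 2.3, 1.3]
('tcp', [-17.5, 0.2], 'front', [(44.5, [92.3, 27.5]), (43.5, [92.6, -24.3])], array([-6.1,  2.3,  1.3])) 22.475
```

Bedded at about 6.5 N for 0.7 s. Now I'll back off, rise, and plan the knob push: tool yaw +π/2, pushing with the flat −x side of the closed fingers.

```bash
python3 -m crank '[[-0.003,0,0,0,0,0],[-0.007,0,0,0,0,0],[0,0,-0.03,0,0,0],[0,0,-0.06,0,0,0],[0,0,-0.06,0,0,0]]'|python3 ck.py 9
python3 -m crank '[[0,0,-0.05,0,0,-0.174],[0,0,0,0,0,-0.174],[0,0,0,0,0,-0.174],[0,0,0,0,0,-0.174],[0,0,0,0,0,-0.174]]'|python3 ck.py 9
python3 -m crank '[[0,0,0,0,0,-0.174],[0,0,0,0,0,-0.174],[0,0,0,0,0,-0.174],[0,0,0,0,0,-0.174],[0,0,0,0,0,0]]'
python3 - <<'E'
from plant import bot
from h import *
c=np.load("top.npy",allow_pickle=True).item();J=np.load("jig.npz");R,t=J["R"],J["t"]
L=lambda p:(R.T@(np.array(p)[:2]-t)).round(1)
o=bot.get_obs();print("tcp",L(o["tool_pos"]),o["joint_positions"].round(2))
print("vase",L(onz(c,177,147,140)),"dome",L(onz(c,108,221,140)),"knob",L(onz(c,224.2,174.8,138)))
s=np.load("scene.npy",allow_pickle=True).item()
im=bot.capture("scene")["color"].astype(int);m=((im[...,2]>2*im[...,1])&(im[...,2]>60)).astype('uint8');v,u=np.nonzero(m[225:265,290:330]);print("red scene",u.min()+290,u.max()+290,v.min()+225,v.max()+225)
p=np.r_[R@[55,133]+t,138];print("knob proj",np.round(proj(s,p),1))
E
```

```text
[533.7, 31.2, 156.2] [0.7, 0.8, 0.2]
[533.9, 31.2, 204.8] [-0.0, -0.1, 0.0]
time: 24.35
tool_pos: [533.8, 31.2, 204.7]
tcp_rot: [3.14, 0.0, 1.376]
contact_force: [0.2, -0.4, 0.4]
grip_width: 0.3
finger_force: 0.0
tcp [-26.2  -0. ] [-0.08  0.36  1.49 -0.    1.29  0.11]
vase [111.6 297.8] dome [-160.7  450.4] knob [ 55.2 132.4]
red scene 305 316 237 247
knob proj [313.9 239.8]
```

```bash
python3 -m crank '[[0.044,0.0203,0,0,0,0],[0.044,0.0203,0,0,0,0],[0.044,0.0203,0,0,0,0],[0.044,0.0203,0,0,0,0],[0,0,0,0,0,0]]'|python3 ck.py 9
python3 -m crank '[[0,0,0.03,0,0,0],[0,0,0.04,0,0,0],[0,0,0.02,0,0,0],[0,0,0.007,0,0,0],[0,0,0,0,0,0]]'
python3 - <<'E'
from plant import bot
from h import *
J=np.load("jig.npz");o=bot.get_obs();print((J["R"].T@(o["tool_pos"][:2]-J["t"])).round(1))
a=bot.capture("wrist")["color"];b=bot.capture("scene")["color"][180:290,230:376]
b=cv2.resize(b,None,fx=3,fy=3,interpolation=cv2.INTER_CUBIC);a=cv2.resize(a,(360,270))
a=cv2.copyMakeBorder(a,0,60,0,0,cv2.BORDER_CONSTANT)
cv2.imwrite("pics/k1.png",np.clip(np.hstack([a,b])*1.7,0,255).astype('uint8'))
E
```

```text
[647.8, 191.4, 202.9] [-0.7, -0.9, 0.2]
time: 25.65
tool_pos: [647.1, 188.1, 107.8]
tcp_rot: [3.141, 0.0, 1.376]
contact_force: [0.1, -0.5, 1.0]
grip_width: 0.4
finger_force: 0.0
[ 55.7 175.3]
```

View pics/k1.png

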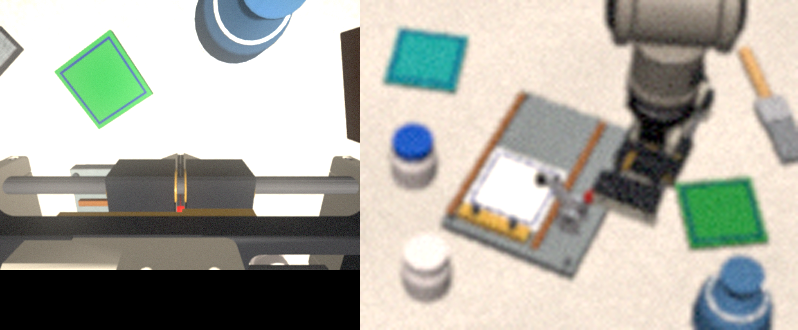

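The tile sits against the brass bar. The knob's red shows at (180,208) in the wrist half, in line with the closed fingers. Pushing now, with force checks.

```bash
(python3 -m crank '[[-0.006,0,0,0,0,0],[-0.006,0,0,0,0,0]]'|python3 ck.py 3 &&
python3 -m crank '[[-0.002,0,0,0,0,0],[-0.002,0,0,0,0,0]]'|python3 ck.py 3 &&
python3 -m crank '[[-0.002,0,0,0,0,0]]'|python3 ck.py 3 &&
python3 -m crank '[[-0.002,0,0,0,0,0]]'|python3 ck.py 3 &&
python3 -m crank '[[-0.002,0,0,0,0,0]]'|python3 ck.py 3&&
python3 -m crank '[[-0.002,0,0,0,0,0]]'|python3 ck.py 3&&
python3 -m crank '[[-0.002,0,0,0,0,0]]'|python3 ck.py 3)
```

```text
[644.8, 176.3, 108.0] [-0.2, 0.9, 0.1]
[643.9, 172.6, 107.5] [0.3, 0.4, -0.2]
[643.4, 170.8, 107.4] [0.1, 0.4, -0.0]
[643.1, 168.9, 107.4] [-0.0, -0.1, 0.5]
[642.7, 167.3, 107.4] [0.7, 4.2, -0.1]
```

```bash
(python3 -m crank '[[-0.001,0,0,0,0,0],[-0.001,0,0,0,0,0]]'|python3 ck.py 15 &&
python3 -m crank '[[-0.0015,0,0,0,0,0],[-0.0015,0,0,0,0,0]]'|python3 ck.py 15 &&
python3 -m crank '[[-0.002,0,0,0,0,0],[-0.002,0,0,0,0,0]]'|python3 ck.py 15 &&
python3 -m crank '[[-0.002,0,0,0,0,0],[-0.002,0,0,0,0,0]]'|python3 ck.py 15 &&
python3 -m crank '[[-0.002,0,0,0,0,0],[-0.002,0,0,0,0,0]]'|python3 ck.py 15 &&
python3 -m crank '[[-0.002,0,0,0,0,0],[-0.002,0,0,0,0,0]]'|python3 ck.py 15 &&
python3 -m crank '[[-0.002,0,0,0,0,0],[-0.002,0,0,0,0,0]]'|python3 ck.py 15)
```

```text
[642.6, 166.5, 107.8] [0.7, 5.0, 2.1]
[642.4, 164.4, 108.7] [1.0, 8.0, 6.0]
[642.4, 160.7, 109.5] [1.6, 9.6, 7.1]
[641.7, 156.2, 109.4] [1.4, 6.4, 6.1]
[640.7, 151.8, 109.0] [2.5, 5.7, 3.6]
[639.8, 147.4, 108.7] [1.4, 4.6, 3.5]
[638.1, 142.4, 107.6] [2.2, 3.4, 2.7]
```

```bash
(python3 -m crank '[[-0.003,0,0,0,0,0],[-0.003,0,0,0,0,0]]'|python3 ck.py 15 &&
python3 -m crank '[[-0.003,0,0,0,0,0],[-0.003,0,0,0,0,0]]'|python3 ck.py 15 &&
python3 -m crank '[[-0.003,0,0,0,0,0],[-0.003,0,0,0,0,0]]'|python3 ck.py 15 &&
python3 -m crank '[[-0.003,0,0,0,0,0],[-0.003,0,0,0,0,0]]'|python3 ck.py 15 &&
python3 -m crank '[[-0.003,0,0,0,0,0],[-0.003,0,0,0,0,0]]'|python3 ck.py 15)
```

```text
[636.4, 136.0, 107.1] [1.0, 2.5, 1.5]
[635.2, 130.1, 107.0] [0.7, 1.9, 1.3]
[634.2, 124.3, 107.2] [0.3, 1.5, 0.9]
[633.1, 118.5, 107.2] [0.5, 0.2, 0.5]
[632.0, 112.7, 107.3] [-0.1, 0.2, -0.1]
```

Force dropped to zero, so the toggle has flown over. I'll withdraw, rise, and look.

```bash
python3 -m crank '[[0.02,0,0,0,0,0],[0.04,0,0,0,0,0],[0.03,0,-0.03,0,0,0],[0,0,-0.06,0,0,0],[0.06,0,-0.04,0,0,0]]'|python3 ck.py 5
python3 -m crank '[[0.06,0,0,0,0,0],[0.03,0,0,0,0,0],[0,0,0,0,0,0]]'|python3 ck.py 5
python3 - <<'E'
from plant import bot
from h import *
b=bot.capture("scene")["color"][190:290,230:340];a=bot.capture("top")["color"][140:260,200:332]
b=cv2.resize(b,(396,360),interpolation=cv2.INTER_CUBIC);a=cv2.resize(a,(396,360),interpolation=cv2.INTER_CUBIC)
cv2.imwrite("pics/end.png",np.clip(np.hstack([a,b])*1.7,0,255).astype('uint8'))
E
```

```text
[660.5, 252.1, 236.2] [1.8, 0.5, 0.2]
[675.6, 344.7, 230.5] [0.4, -0.0, 0.3]
```

View pics/end.png

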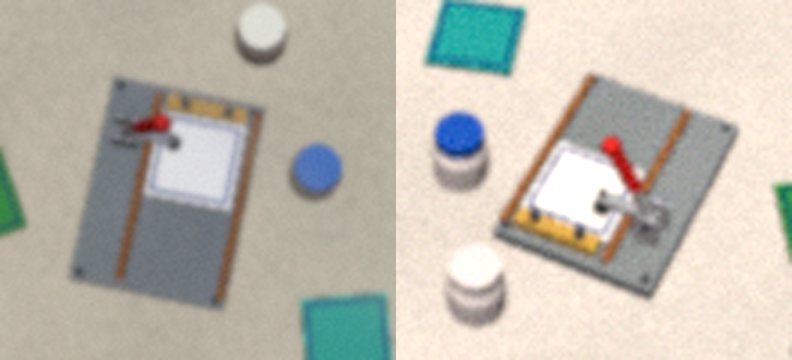

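The clamp is down with its pad on the tile at (173,143), the knob has swung to the channel side at (162,122), and the tile is against the brass bar. The pots are where they were.

```bash
python3 -c "
from plant import bot
print(bot.get_obs()['time'],bot.close_job())"
```

```text
the job is handed in; nothing more can be done
30.725 None
```

The tile is home against the brass bar, bedded at about 6.5 N for 0.7 s, and the clamp has snapped over and is holding it; I handed the job in at 30.7 s, and no verdict came back.

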